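Clamp the core insert and throw the stroke lever into the marked notch

TASK

Get the polishing rig ready to run: first press the raised handle of the toggle clamp down until it snaps over and stays down by itself, holding the square core insert in its nest. Then throw the stroke lever on the grey drive box out of its parking notch at the end of the row into the notch marked by the pointed cone stud (two of the other notches have only flat round buttons), so that it rests there when you let go. Leave the V-block, the polishing stick and the magnet base where they are.

Things in the scene. Friction and masses are not known exactly. Their poses are not given: they have to be found in the camera images.
- gearbox: Grey stroke drive box fixed to the bench, 280 x 280 mm, 85 mm high, with an aluminium top plate (top 90 mm above the bench) and a dark motor 90 mm across on its +x face. Origin: centre of the underside; -x faces the robot. On top: the stroke lever over a dark toothed rim (top 100 mm above the bench) with four gaps, the notches. Lever pivot at (80, 0) mm in this frame, notches on its robot side.
- stroke_lever (a joint): Lever angle about its upright pivot, rad, growing counter-clockwise from above. Sprung notches at 0 (parking, +y end, no stud; it starts there), 0.4, 0.8, 1.2; stops at -0.07 and 1.27. Needs up to about 9 N at the knob; let go within 0.1 of a notch it snaps in. It points from the pivot along (-cos(q-0.6), -sin(q-0.6)) in the box's frame. Bar 18 mm wide, top 125 mm above the bench, 150 mm long.
- lever_pivot (a point): Point on the upright pivot axis of the stroke lever, 120 mm above the bench; the boss there is 44 mm across.
- lever_knob (a point): Centre of the upright black cylindrical knob on the stroke lever: 28 mm diameter, 50 mm high (136 to 186 mm above the bench), 115 mm from the pivot axis. It turns with the lever. Nothing else near it on the box is higher than 135 mm above the bench.
- lever_index (a point): Point on the lever's centre line 175 mm from the pivot axis (25 mm beyond the end of the bar), 120 mm above the bench. It stands straight above the centre of a notch's stud when the lever rests in that notch.
- mark: The mark: a pointed dark steel cone stud, 30 mm diameter, 45 mm high, fixed on the top plate 175 mm from the pivot, just outside one of the three notches other than the parking notch. The other two notches have flat round buttons there, 24 mm across and 5 mm high. Origin: centre of its underside, 90 mm above the bench.
- clamp_handle (a joint): Angle of the clamp's handle about its level hinge, rad: 0 = fully open (slopes up 0.85 rad above level), growing as it is pressed down, 0.75 = shut (slopes up 0.10 rad). Sprung: comes back up if let go before about 0.4, snaps shut and stays down beyond about 0.45. Needs up to about 11 N square to the handle at handle_grip. The clamp's arm comes down on the insert with it.
- handle_grip (a point): Point on the axis of the black round handle grip of the clamp, 145 mm from the hinge. The grip is 24 mm thick and runs from 90 to 175 mm from the hinge; its underside is free. In this frame -x points along the handle to its free end and +z square to it, upward.
- handle_hinge (a point): Centre of the level hinge of the clamp handle, 75 mm above the bench, between two dark cheeks, 52 mm wide overall and 95 mm high. The handle points from here towards the robot; the clamp's arm (80 mm long, raised while open) and the nest are on the far side. The clamp's dark base plate is 200 x 110 x 20 mm, fixed.
- nest (a point): Centre of the floor of the clamp's nest, 20 mm above the bench, 85 mm beyond the hinge; low steel strips fence it.
- insert: The square steel core insert, 60 x 60 x 25 mm with a 26 x 40 x 15 mm raised boss, 0.8 kg, lying loose in the nest already. Origin: centre of the underside.
- vblock: Bystander: loose aluminium V-block 80 x 50 x 40 mm. Origin: centre of the underside.
- stick: Bystander: loose black acrylic polishing stick 160 x 16 x 10 mm, long along its x. Origin: centre of the underside.
- magnet: Bystander: loose brass magnet base 60 x 50 x 45 mm with a 30 mm steel stub on top. Origin: centre of the underside.
Not all that is in view belongs to the job. Leave any blue look-alike of the insert alone.

How it is judged:
On the way, in this order (a step that is already met when the one before it is completed fails the run):
1. the clamp handle is down and latched (value of joint clamp_handle above 0.66 rad), for 0.2 s.
2. the stroke lever is in the marked notch (horizontal distance between lever_index and mark below 0.012 m and velocity of joint stroke_lever between -0.1 and 0.1 rad/s), for 0.2 s.
At the end, for the whole second after the job is handed in: The clamp handle stays latched down (joint above 0.66 of 0.75 rad), the stroke lever rests in the notch marked by the cone stud (its index point within 12 mm, seen from above, of the stud's centre, and not moving), and the insert lies still within 8 mm of its place in the nest (all of step 2 and value of joint clamp_handle above 0.66 rad and distance between insert and nest below 0.008 m and linear speed of insert below 0.02 m/s); the robot touches nothing.
It fails at once if the V-block is moved by more than 25 mm (distance of vblock from where it was at the start of the episode above 0.025 m).
It fails at once if the polishing stick is moved by more than 25 mm (distance of stick from where it was at the start of the episode above 0.025 m).
It fails at once if the magnet base is moved by more than 25 mm (distance of magnet from where it was at the start of the episode above 0.025 m).
It also fails if it takes over 54 s, if anything falls off the work surface, if the arm or the gripper's body presses on something with over 40 N, if the wrist force passes 120 N, or if a joint passes its speed limit or range.

ROBOT

A 6-joint arm with a two-finger parallel gripper is mounted at the origin on the work surface. World frame = base frame: x ahead of the robot, y to its left, z up, the work surface at z = 0. Lengths are in m, angles in rad, forces in N, time in s.
With the tool pointing down it reaches from about 0.375 to 0.9 m from the base axis. Payload 3.1 kg.
Tool frame: the origin (TCP) lies between the finger pads; the fingertips stand 17 mm ahead of it and the grasp point (between the pads) lies 2 mm behind it; z points along the fingers, y is the line along which they close (so a half turn about z gives the same grasp; the last joint's range is limited). The gripper opens to 85 mm and grips with 20 to 120 N. Pads are 22 mm wide; open, the fingers measure 114 mm over their backs; the gripper's body (76 mm by 85 mm) begins 54 mm behind the grasp point. The pads swing forward as they close: fully open they stand 13 mm farther back than shut.
Start: joints at [1.121, 0.527, 1.433, -0, 1.181, -0.178], TCP at [0.168, 0.602, 0.248] pointing down, gripper open.
Joint ranges: [-3.08, 3.08], [-0.75, 2.2], [0.22, 2.44], [-1.43, 4.57], [0, 2.65], [-2.85, 2.85]. Speed limits (rad/s): [2.79, 2.79, 3.14, 3.14, 3.14, 3.14].

INTERFACE

Orientations are given as a unit quaternion [x, y, z, w].
In Python, from station import sense, vision, order gives the robot as it stands.
- The arm moves only by the shell command python3 -m crank 'ROWS' [OPENING] [FORCE]. ROWS is JSON, a list of rows, each an object with "dp": the shift along the world's x, y, z in units of 30 mm (1.0 is 30 mm), a list of three; "angular": the turn, a rotation vector about the world's x, y, z in degrees, a list of three. In form: [{"dp": [dx, dy, dz], "angular": [ax, ay, az]}, ...]. A call has 1 to 20 rows; each row shifts and turns the commanded pose from where the row before left it; what a row does not reach is not made up. A row lasts 1/10 s, in which the tool goes at most 50 mm and 8.59 degrees, less where a joint would pass 70% of its speed; a pose out of reach is approached as far as the arm can. A call is refused whole if a number of a shift passes 1 or a number of a turn 8.59, either way. A call with a gripper value outside its range is refused whole. OPENING is the closure, from 0 (fully open) to 1 (shut), set as the call begins (- or left out, the last holds). The fingers move at their own pace and stop on an object; FORCE is the grip in N (left out, the last holds). Time passes only in rows, so rows that do not move let the fingers close. It gives the time, the measured TCP pose, the force, the opening and the grip force at its end, in the units of the state.
- sense(): the state, without advancing time (a new reading comes with each control period).
- vision.snapshot(name): name is "scene" or "top" or "wrist"; returns a dict with "image" (420x560x3 uint8, blue, green, red), "range_z" (420x560 float32, m along the optical axis (not along the pixel's ray), 0 where there is no reading), "mtx" (3x3 intrinsics, pixels), "pose" (4x4, takes a point from camera to world coordinates); the wrist camera has in their place "mount" (4x4, takes a point from camera to tool coordinates, whose origin is the TCP and whose axes are the flange's). Camera axes: x right, y down, z forward; pixel columns grow to the right and rows downward; lengths in m; the calibration is good to about 2 mm. A picture is of the moment at which its call begins: read the wrist's pose just before it.
- order.sign_off(): hands the job in; it is judged then, once.
The state is a dict: "t": time; "q": joint angles; "qd": joint speeds; "tau": joint torques, N m; "tcp_pos": TCP position; "tool_rot": TCP orientation; "force": force on the tool from outside, world axes, zero at the start; "ft_torque": the same for the moment, N m; "finger_gap": opening from 0.0 (shut) to 1.0 (fully open); "gripper_force": force on a finger pad.
Only numpy, scipy, OpenCV 4.12 (cv2) and the standard library are available. Lean on these libraries where they do the work, as an engineer would, in place of code of your own. Each camera call takes 0.05 s, during which the arm holds its last target. There are 200 camera calls.

## Working session

There is one attempt and no reset: what is moved stays moved. The work goes in short steps, Python scripts to look and compute and a shell command to move; the robot and the scene stay as the last step left them, time stands still between calls to the robot, and variables do not carry over. Pictures are saved under pics/ and viewed, at most 10 in all, crops included, and the job is handed in when it is done.

```bash
mkdir -p pics
cat > h.py <<'E'
import numpy as np, cv2
from station import sense, vision, order
def snap(n):
    s=sense(); d=vision.snapshot(n)
    if 'pose' not in d:
        from scipy.spatial.transform import Rotation as R
        T=np.eye(4); T[:3,:3]=R.from_quat(s['tool_rot']).as_matrix(); T[:3,3]=s['tcp_pos']
        d['pose']=T@d['mount']
    np.savez(''+n+'.npz',**{k:np.array(v) for k,v in d.items()})
    return d
def cloud(d):
    z=d['range_z']; v,u=np.indices(z.shape); K=d['mtx']
    P=np.stack([(u-K[0,2])/K[0,0]*z,(v-K[1,2])/K[1,1]*z,z],-1)
    return P@d['pose'][:3,:3].T+d['pose'][:3,3]
def ray(d,u,v,h):
    K=d['mtx'];r=d['pose'][:3,:3]@np.array([(u-K[0,2])/K[0,0],(v-K[1,2])/K[1,1],1]);o=d['pose'][:3,3]
    return o+r*(h-o[2])/r[2]
E
python3 - <<'E'
from h import *
for n in ('scene','top'):
    d=snap(n); cv2.imwrite(f'pics/{n}0.png',d['image']); print(n,d['pose'].round(3).tolist(),d['mtx'][0,0])
print(sense())
E
```

```text
scene [[0.857, 0.407, -0.317, 0.969], [0.516, -0.671, 0.533, -0.514], [0.004, -0.62, -0.784, 1.0], [0.0, 0.0, 0.0, 1.0]] 445.8832722172065
top [[-0.017, -0.991, 0.134, 0.459], [-0.999, 0.013, -0.032, 0.083], [0.03, -0.135, -0.99, 1.197], [0.0, 0.0, 0.0, 1.0]] 434.8695048169951
{'t': 0.1, 'q': array([ 1.12050322e+00,  5.28344915e-01,  1.43380798e+00, -2.74724642e-05,
        1.18140216e+00, -1.78471938e-01]), 'qd': array([-0.00060642, -0.0022375 , -0.00473471, -0.00010924, -0.00108202,
        0.00148734]), 'tau': array([-2.56833000e-04, -4.43302703e+01, -1.78585249e+01, -1.78950222e-04,
        3.86785367e-03,  6.43525297e-06]), 'tcp_pos': array([0.16748745, 0.60148762, 0.24743807]), 'tool_rot': array([ 1.35487309e-01,  9.90778596e-01, -9.37040100e-04, -2.91336598e-04]), 'force': array([-0.21232375,  1.04240292, -1.2510101 ]), 'ft_torque': array([-0.0132215 , -0.0558687 , -0.01143649]), 'gripper_force': 0.0, 'finger_gap': 1.0005374276612398}
```

View pics/top0.png

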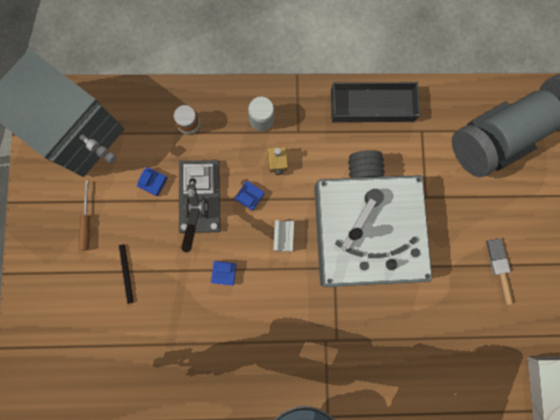

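View pics/scene0.png

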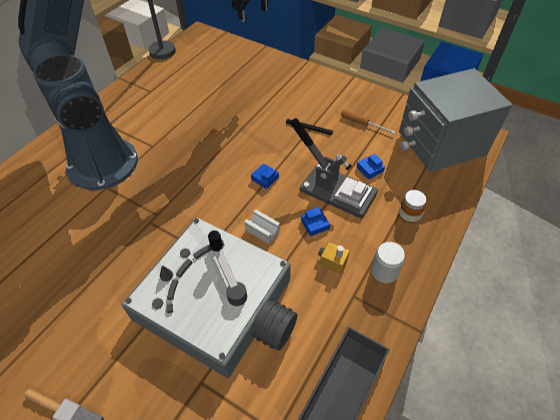

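The top view shows the clamp at (198,200) with its grip at (187,240), the gearbox at (375,230), the lever pivot at (374,196) and the knob at (356,233). There are three candidates for the mark: (364,266), (391,264) and (415,253). The middle one looks like the cone, at about (166,273) in the scene view. The blue blocks are decoys. I'll measure these and confirm the cone in one crop.

Run:
```python
from h import *
d=dict(np.load('top.npz')); e=dict(np.load('scene.npz'))
a=cv2.resize(d['image'][170:290,310:440],None,fx=3,fy=3,interpolation=2)
b=cv2.resize(e['image'][220:320,130:260],None,fx=3,fy=3,interpolation=2)
c=np.zeros((360,780,3),np.uint8); c[:,:390]=a; c[:300,390:]=b; cv2.imwrite('pics/crop1.png',c)
C=cloud(d); Z=C[...,2]
for n,(r0,r1,c0,c1),(lo,hi) in [('knob',(175,260,320,400),(.165,.21)),('lever',(175,260,320,400),(.112,.130)),('stud',(245,285,340,430),(.108,.14)),('plate',(160,300,300,440),(.08,.094)),('grip',(205,260,170,215),(.1,.3)),('clamp',(150,260,170,230),(.08,.3)),('base',(150,240,170,230),(.014,.03))]:
    m=np.zeros(Z.shape,bool); m[r0:r1,c0:c1]=1; m&=(Z>lo)&(Z<hi)
    P=C[m]; 
    if len(P): 
        rect=cv2.minAreaRect(P[:,:2].astype(np.float32)); print(n,len(P),P.mean(0).round(4),P.min(0).round(3),P.max(0).round(3),np.round(rect[0],4),np.round(rect[1],3),round(rect[2],1))
for n,(u,v,h) in {'pivot':(374,196,.13),'knob':(356,233,.186),'s1':(364,266,.095),'s2':(391,264,.11),'s3':(415,253,.095)}.items(): print(n,ray(d,u,v,h).round(4), C[v,u].round(4))
# handle pixels
m=np.zeros(Z.shape,bool); m[205:255,170:215]=1; m&=(Z>.09)&(d['image'].max(2)<50)
P=C[m]; c=P.mean(0); w=np.linalg.svd(P-c)[2][0]; print('grip',len(P),c.round(4),w.round(3),P[P[:,0].argmin()].round(3),P[P[:,0].argmax()].round(3))
```

```text
knob 120 [ 0.5475 -0.1232  0.1849] [ 0.535 -0.139  0.166] [ 0.561 -0.111  0.192] [ 0.5483 -0.124 ] [0.026 0.025] 37.0
lever 539 [ 0.6071 -0.1618  0.1249] [ 0.511 -0.207  0.112] [ 0.666 -0.1    0.13 ] [ 0.592  -0.1458] [0.043 0.177] 52.4
stud 95 [ 0.4901 -0.1838  0.1196] [ 0.464 -0.235  0.108] [ 0.523 -0.1    0.134] [ 0.4942 -0.1662] [0.142 0.024] 72.6
plate 9709 [ 0.5673 -0.1868  0.0901] [ 0.422 -0.332  0.08 ] [ 0.75  -0.046  0.094] [ 0.5882 -0.1886] [0.325 0.28 ] 1.8
grip 405 [0.5593 0.268  0.1673] [0.51  0.257 0.1  ] [0.618 0.281 0.215] [0.5638 0.2695] [0.108 0.023] 1.0
clamp 883 [0.6055 0.2688 0.135 ] [0.51  0.243 0.08 ] [0.696 0.299 0.215] [0.6035 0.2669] [0.186 0.056] 7.7
base 1487 [0.6603 0.2652 0.0213] [0.57  0.216 0.014] [0.77  0.328 0.03 ] [0.6708 0.2713] [0.199 0.111] 0.8
pivot [ 0.6438 -0.1824  0.13  ] [ 0.6443 -0.1832  0.1269]
knob [ 0.5466 -0.1219  0.186 ] [ 0.5465 -0.1217  0.187 ]
s1 [ 0.4705 -0.1574  0.095 ] [ 0.4705 -0.1571  0.0963]
s2 [ 0.4742 -0.2223  0.11  ] [ 0.4741 -0.2198  0.1187]
s3 [ 0.5012 -0.2896  0.095 ] [ 0.5012 -0.2895  0.0952]
grip 226 [0.5448 0.2681 0.1864] [-0.66  -0.004  0.751] [0.512 0.267 0.207] [0.617 0.244 0.092]
```

View pics/crop1.png

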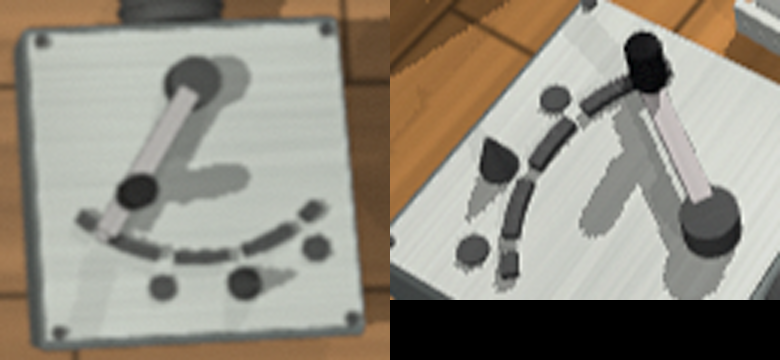

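The crop confirms the cone: it is the middle stud, top (391,264) and scene (166,273), so the target notch is q=0.8. The other two, (364,266) and (415,253), are flat discs. The predicted index point matches the measured stud to about 3 mm. Next I'll move above the handle grip with the fingers shut.

```bash
python3 -m crank '[{"dp":[0.5,-0.45,0.1],"angular":[0,0,7.8]},{"dp":[0.94,-0.86,0.05],"angular":[0,0,7.8]},{"dp":[0.94,-0.86,0.05],"angular":[0,0,0]},{"dp":[0.94,-0.86,0.05],"angular":[0,0,0]},{"dp":[0.94,-0.86,0.05],"angular":[0,0,0]},{"dp":[0.94,-0.86,0.05],"angular":[0,0,0]},{"dp":[0.94,-0.86,0.05],"angular":[0,0,0]},{"dp":[0.94,-0.86,0.05],"angular":[0,0,0]},{"dp":[0.94,-0.86,0.05],"angular":[0,0,0]},{"dp":[0.94,-0.86,0.05],"angular":[0,0,0]},{"dp":[0.94,-0.86,0.05],"angular":[0,0,0]},{"dp":[0.94,-0.86,0.05],"angular":[0,0,0]},{"dp":[0.94,-0.86,0.05],"angular":[0,0,0]},{"dp":[0.3,-0.3,0],"angular":[0,0,0]},{"dp":[0,0,0],"angular":[0,0,0]}]' 1 40
```

```text
t: 1.6
tcp_pos: [0.5311, 0.2686, 0.2688]
tool_rot: [0.001, 1.0, -0.0, -0.0]
force: [-0.8, 0.6, -0.1]
finger_gap: 0.001
gripper_force: 0.0
```

```bash
python3 -m crank '[{"dp":[-0.07,0,-0.4],"angular":[0,0,0]},{"dp":[-0.07,0,-0.4],"angular":[0,0,0]},{"dp":[-0.07,0,-0.35],"angular":[0,0,0]},{"dp":[-0.1,0,-0.43],"angular":[0,0,0]},{"dp":[-0.1,0,-0.43],"angular":[0,0,0]},{"dp":[-0.12,0,-0.43],"angular":[0,0,0]},{"dp":[0,0,0],"angular":[0,0,0]}]'
```

```text
t: 2.3
tcp_pos: [0.5142, 0.2713, 0.1959]
tool_rot: [-0.001, 1.0, 0.001, 0.001]
force: [2.4, 0.3, 7.7]
finger_gap: 0.0
gripper_force: 3.8
```

```bash
python3 -m crank '[{"dp":[-0.19,-0.04,-0.41],"angular":[0,0,0]},{"dp":[-0.19,-0.04,-0.41],"angular":[0,0,0]},{"dp":[-0.17,0,-0.41],"angular":[0,0,0]},{"dp":[-0.1,0,-0.4],"angular":[0,0,0]},{"dp":[-0.08,0,-0.3],"angular":[0,0,0]},{"dp":[0,0,0],"angular":[0,0,0]},{"dp":[0,0,0],"angular":[0,0,0]}]'
python3 - <<'E'
from h import *
d=snap('top'); cv2.imwrite('pics/t1.png',d['image']); e=snap('scene'); cv2.imwrite('pics/s1.png',cv2.resize(e['image'][90:270,220:420],None,fx=3,fy=3))
E
```

```text
t: 3.0
tcp_pos: [0.4921, 0.2678, 0.138]
tool_rot: [-0.001, 1.0, -0.0, -0.0]
force: [0.8, -0.1, 1.2]
finger_gap: 0.002
gripper_force: 0.0
```

View pics/s1.png

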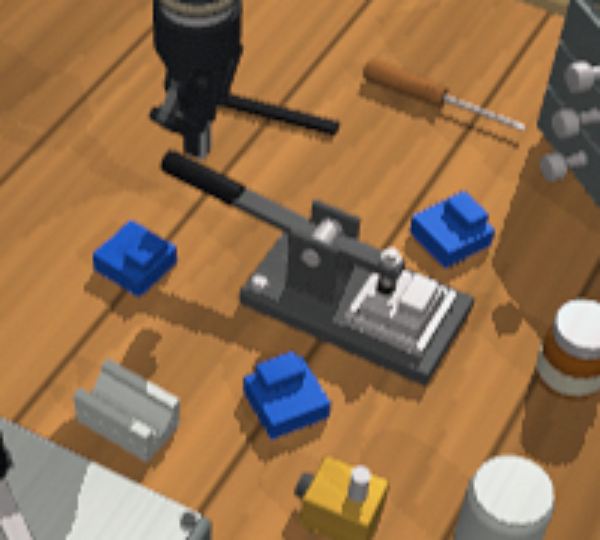

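The picture shows the handle down, with the grip at (200,175), and the clamp's arm resting on the insert at (395,280). The force fell to about zero, so it has latched. Next is the knob, with the gripper opening on the way.

```bash
python3 -m crank '[{"dp":[0,0,1],"angular":[0,0,0]},{"dp":[0,0,1],"angular":[0,0,0]},{"dp":[0,-0.2,1],"angular":[0,0,0]},{"dp":[0.15,-1,1],"angular":[0,0,-8]},{"dp":[0.15,-1,0],"angular":[0,0,-8]},{"dp":[0.15,-1,0],"angular":[0,0,0]},{"dp":[0.15,-1,0],"angular":[0,0,0]},{"dp":[0.15,-1,0],"angular":[0,0,0]},{"dp":[0.15,-1,0],"angular":[0,0,0]},{"dp":[0.15,-1,0],"angular":[0,0,0]},{"dp":[0.15,-1,0],"angular":[0,0,0]},{"dp":[0.15,-1,0],"angular":[0,0,0]},{"dp":[0.15,-1,0],"angular":[0,0,0]},{"dp":[0.15,-1,0],"angular":[0,0,0]},{"dp":[0.15,-1,0],"angular":[0,0,0]},{"dp":[0.1,-0.8,0],"angular":[0,0,0]},{"dp":[0,0,0],"angular":[0,0,0]},{"dp":[0,0,0],"angular":[0,0,0]}]' 0.2
python3 - <<'E'
from h import *
d=snap('wrist'); cv2.imwrite('pics/w1.png',d['image']); C=cloud(d); P=C[(C[...,2]>.175)&(C[...,2]<.195)]; print(len(P),P.mean(0),P.min(0),P.max(0))
E
```

```text
t: 4.9
tcp_pos: [0.5493, -0.1226, 0.2585]
tool_rot: [0.14, 0.99, 0.0, 0.0]
force: [-0.2, -0.1, -0.7]
finger_gap: 0.805
gripper_force: 0.0
1515 [ 0.54318778 -0.12460769  0.18465149] [ 0.53137595 -0.13896516  0.17506116] [ 0.55809041 -0.11156929  0.18753624]
```

View pics/w1.png

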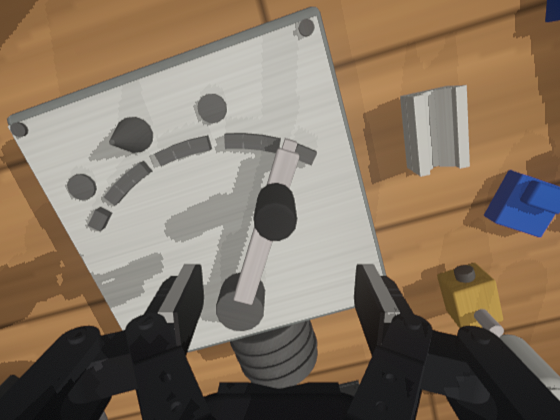

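The wrist view shows the knob at (275,212) midway between the open fingers, with the cone at (130,135) as the middle stud. I'll descend and grip it.

```bash
python3 -m crank '[{"dp":[-0.1,-0.05,-0.7],"angular":[0,0,0]},{"dp":[0,0,-0.8],"angular":[0,0,0]},{"dp":[0,0,-0.8],"angular":[0,0,0]},{"dp":[0,0,-0.7],"angular":[0,0,0]},{"dp":[0,0,0],"angular":[0,0,0]}]'; python3 -m crank '[{"dp":[0,0,0],"angular":[0,0,0]},{"dp":[0,0,0],"angular":[0,0,0]},{"dp":[0,0,0],"angular":[0,0,0]},{"dp":[0,0,0],"angular":[0,0,0]},{"dp":[0,0,0],"angular":[0,0,0]},{"dp":[0,0,0],"angular":[0,0,0]},{"dp":[0,0,0],"angular":[0,0,0]}]' 1 30
```

```text
t: 5.45
tcp_pos: [0.5442, -0.1216, 0.1658]
tool_rot: [0.138, 0.99, 0.001, -0.003]
force: [-0.9, 0.6, -0.0]
finger_gap: 0.802
gripper_force: 0.0
t: 6.15
tcp_pos: [0.5472, -0.1242, 0.1697]
tool_rot: [0.139, 0.99, -0.0, 0.001]
force: [-1.0, 1.0, 6.0]
finger_gap: 0.314
gripper_force: 30.1
```

```bash
python3 -m crank '[{"dp":[-0.19,-0.33,0],"angular":[0,0,4]},{"dp":[-0.15,-0.35,0],"angular":[0,0,4]},{"dp":[-0.12,-0.36,0],"angular":[0,0,4]},{"dp":[-0.08,-0.38,0],"angular":[0,0,4]},{"dp":[-0.04,-0.38,0],"angular":[0,0,4]},{"dp":[-0.01,-0.38,0],"angular":[0,0,4]},{"dp":[0.03,-0.38,0],"angular":[0,0,4]},{"dp":[0.07,-0.38,0],"angular":[0,0,4]},{"dp":[0,0,0],"angular":[0,0,0]},{"dp":[0,0,0],"angular":[0,0,0]}]'
```

```text
t: 7.15
tcp_pos: [0.5315, -0.2123, 0.1693]
tool_rot: [-0.139, 0.99, -0.0, 0.0]
force: [-2.2, 0.3, 6.3]
finger_gap: 0.323
gripper_force: 30.7
```

Measured (0.5315, -0.2123) against a target of about (0.532, -0.210). I'll release and rise straight up.

```bash
python3 -m crank '[{"dp":[0,0,0],"angular":[0,0,0]},{"dp":[0,0,0],"angular":[0,0,0]},{"dp":[0,0,0],"angular":[0,0,0]},{"dp":[0,0,0],"angular":[0,0,0]},{"dp":[0,0,0.5],"angular":[0,0,0]},{"dp":[0,0,1],"angular":[0,0,0]},{"dp":[0,0,1],"angular":[0,0,0]},{"dp":[0,0,1],"angular":[0,0,0]},{"dp":[0,0,1],"angular":[0,0,0]},{"dp":[-1,0,0.5],"angular":[0,0,0]},{"dp":[-1,0,0],"angular":[0,0,0]},{"dp":[-1,0,0],"angular":[0,0,0]},{"dp":[0,0,0],"angular":[0,0,0]},{"dp":[0,0,0],"angular":[0,0,0]}]' 0.2
python3 - <<'E'
from h import *
e=snap('scene'); cv2.imwrite('pics/s2.png',cv2.resize(e['image'][100:380,110:430],None,fx=2,fy=2))
d=snap('top'); C=cloud(d)
for X in (d,e):
    C=cloud(X);m=(C[...,2]>.165)&(C[...,2]<.192)&(abs(C[...,0]-.54)<.04)&(abs(C[...,1]+.2)<.06)&(X['image'].max(2)<60); P=C[m]
    if len(P): print(len(P),P.mean(0).round(4),P.min(0).round(3),P.max(0).round(3))
E
```

```text
t: 8.55
tcp_pos: [0.4416, -0.2123, 0.3185]
tool_rot: [-0.139, 0.99, -0.0, 0.0]
force: [1.0, -0.5, 1.2]
finger_gap: 0.802
gripper_force: 0.0
103 [ 0.5318 -0.2093  0.1845] [ 0.52  -0.222  0.165] [ 0.543 -0.199  0.191]
165 [ 0.5351 -0.2156  0.1806] [ 0.518 -0.228  0.165] [ 0.546 -0.201  0.188]
```

View pics/s2.png

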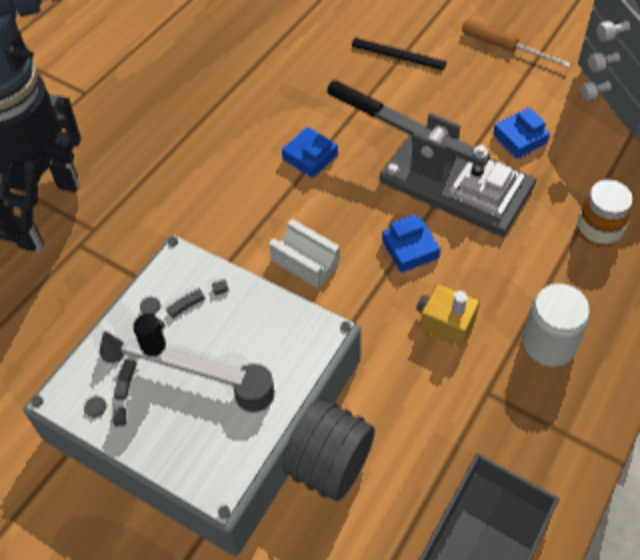

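The lever at (180,360) points straight at the cone at (108,348). The knob is at (0.532, -0.209), as predicted for that notch. The clamp is still latched, with its grip at (355,97), the bystanders haven't moved, and the gripper is clear.

```bash
python3 -c "
from station import order; print(order.sign_off())"
```

```text
the job is handed in; nothing more can be done
None
```

The job is handed in (no verdict was returned): the last pictures show the clamp handle latched down on the insert, the stroke lever resting in the cone-marked notch, the bystanders where they were and the gripper clear.

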